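# Index the board holder's swivel table to its next hole

### The arm

A 7-joint arm with a two-finger parallel gripper is mounted at the origin on a cart in front of the work surface, level with it; the furniture and walls round the work are solid. World frame = base frame: x ahead of the robot, y to its left, z up, the work surface at z = 0. Lengths are in mm, angles in degrees, forces in N, time in s.
With the tool pointing down it reaches from about 425 to 875 mm from the base axis. Payload 4.7 kg.
Tool frame: the origin (TCP) lies midway between the tips of the shut fingers; the grasp point (between the pads) lies 19 mm behind it; z points along the fingers, y is the line along which they close (so a half turn about z gives the same grasp; the last joint's range is limited). The gripper opens to 87 mm and grips with 3 to 60 N. Pads are 19 mm wide; open, the fingers measure 117 mm over their backs; the gripper's body (75 mm by 190 mm) begins 51 mm behind the grasp point.
Start: joints at [67.959, 18.392, -4.016, 83.108, 1.295, 78.541, -3.26], TCP at [252.386, -599.022, 222.587] pointing down, gripper open.
Joint ranges: [-163.93, 163.93], [-17.29, 119.83], [-79.2, 71.16], [3.27, 140.29], [-89.18, 269.18], [5.43, 117.66], [-154.24, 154.24]. Speed limits (degrees/s): [147.25, 147.25, 180, 180, 180, 180, 180].

### API

Orientations are given as a 3x3 rotation matrix whose columns are the frame's x, y, z axes.
In Python, from workcell import env gives the robot as it stands.
- The arm moves only by the shell command python3 -m crank 'ROWS' [FORCE]. ROWS is JSON, a list of rows, each a list of 3 entries, a list of its own where there are three numbers: the opening, from 0 (shut) to 1 (fully open), then the shift along the tool's x, y, z normalised to -1 to 1, where 1 is 400 mm, then the turn, a rotation vector about the tool's x, y, z normalised to -1 to 1, where 1 is 90 degrees. A call has 1 to 5 rows; each row shifts and turns the commanded pose from where the row before left it, along the tool's axes as they then stand; what a row does not reach is not made up. A row lasts 1/10 s, in which the tool goes at most 50 mm and 8.59 degrees, less where a joint would pass 70% of its speed; a pose out of reach is approached as far as the arm can. A call with a number of a shift or a turn outside -1 to 1 is refused whole. A call with a gripper value outside its range is refused whole. The fingers move at their own pace and stop on an object; FORCE is the grip in N (left out, the last holds). Time passes only in rows, so rows that do not move let the fingers close. It gives the time, the measured TCP pose, the force, the opening and the grip force at its end, in the units of the state.
- env.sense(): the state, without advancing time (a new reading comes with each control period).
- env.read_camera(name): name is "scene" or "top" or "wrist"; returns (picture, depth): 384x512x3 uint8, blue, green, red; 384x512 float32, mm along the optical axis (not along the pixel's ray), 0 where there is no reading.
- env.camera_model(name): a dict with "fx", "fy", "cx", "cy" (pixels), "view" (4x4, takes a point from world to camera coordinates). Camera axes: x right, y up, looking along -z (the intrinsics and any distortion apply to the point x, -y, -z); pixel columns grow to the right and rows downward; lengths in mm; the calibration is good to about 2 mm. A picture is of the moment at which its call begins: read the wrist's pose just before it. camera_model takes no time and is no camera call; for the wrist camera it gives the pose at the moment of the call.
- env.sign_off(): hands the job in; it is judged then, once.
The state is a dict: "t": time; "joint_positions": joint angles; "joint_velocities": joint speeds; "tau": joint torques, N m; "ee_pos": TCP position; "orientation": TCP orientation; "wrist_force": force on the tool from outside, world axes, zero at the start; "ft_torque": the same for the moment, N m; "gripper_width": finger opening in mm; "grasp_force": force on a finger pad.
Only numpy, scipy, OpenCV 4.12 (cv2) and the standard library are available. Lean on these libraries where they do the work, as an engineer would, in place of code of your own. Each camera call takes 0.05 s, during which the arm holds its last target. There are 200 camera calls.

### The job

Turn the round board holder counter-clockwise, seen from above, to its next locking hole: draw its spring pin up by the black knob, swing the table round, and let the pin drop fully home in the next hole. The hole is hidden under the table and its exact place is not known, so once clear of the first hole let the pin ride lightly on its track and feel for it, without forcing the pin sideways or pressing it down. Leave the locked holder and its knob free at the end, and the reel, cutters and tape roll beside it where they are.

Things in the scene. Friction and masses are not known exactly. Their poses are not given: they have to be found in the camera images.
- swivel_base: Fixed dark steel foot of the board holder, a disc 200 mm across and 10 mm high, screwed to the worktop. Origin: centre of its underside, on the table's turning axis (vertical). Its -x axis points from the centre to the home hole, where the pin sits at the start.
- turntable (a joint): Turning angle (rad) of the table on the foot; about 0 at the start (pin in the home hole, play 0.017 either way), growing counter-clockwise seen from above. About 2 N at the knob turns it once the pin is drawn; friction holds it where it is left. The next hole is hidden under the table, somewhere between 0.64 and 0.93 (37 to 53 degrees); the track between the holes is flat; end stop at 1.2.
- plunger (a joint): Height (m) by which the spring pin is drawn: 0 fully home in a hole, 0.006 to 0.007 with its tip on the flat track between holes, 0.014 at its upper stop. The spring pulls it down with 3.5 N when home and 7 N when fully drawn. It drops by itself when let go. It turns with the table.
- index_pin: Spring pin: 6 mm round steel pin with rounded nose, upright in the table 72 mm from the turning axis (holes 8.5 mm wide), topped by a black knurled knob, 20 mm across, from 46 to 74 mm above the worktop when home. Origin: on its axis, at worktop height when home; z up, -x away from the turning axis. Over 20 N between pin and holder (sideways in a hole, or pressed on the track) damages it.
- knob (a point): Centre of the grip part of the black knob, on the pin's axis, 60 mm above the worktop when home (14 mm below the knob's top). Moves with pin and table.
- solder_reel: Reel of solder wire with blue flanges, 53 mm across, 37 mm high, standing beside the holder; bystander. Origin: centre of its underside.
- side_cutters: Side cutters with red handles, 115 x 50 x 12 mm, lying beside the holder; bystander. Origin: centre of the underside.
- tape_roll: Roll of black tape, 64 mm across, 19 mm high, lying behind the holder; bystander. Origin: centre of its underside.
- table_centre (a point): Centre of the top of the aluminium turning table (178 mm across, top 32 mm above the worktop), on the turning axis. Two black rails on it, top 54 mm above the worktop, hold a 64 mm square board with a few components (tops below 70 mm); all of these stay 50 mm or more from the knob's axis.
Mind the look-alikes: they are no part of the job. There is more than one size of the swivel_base; the job needs the largest.

How it is judged:
By the outcome, as a careful person would: the job done as asked, in the order asked, and still so for the second after the job is handed in, with the robot touching nothing.
It also fails if it takes over 50 s, if anything falls off the work surface, if the arm or the gripper's body presses on something with over 40 N, if the wrist force passes 120 N, or if a joint passes its speed limit or range.

## Working session

There is one attempt and no reset: what is moved stays moved. The work goes in short steps, Python scripts to look and compute and a shell command to move; the robot and the scene stay as the last step left them, time stands still between calls to the robot, and variables do not carry over. Pictures are saved under pics/ and viewed, at most 10 in all, crops included, and the job is handed in when it is done.

```bash
ls; mkdir -p pics
python3 - <<'E'
from workcell import env
import cv2,numpy as np
s=env.sense();print(s)
for n in("scene","top"):
    p,d=env.read_camera(n);cv2.imwrite(f"pics/{n}0.png",p);np.save(f"pics/{n}0.npy",d)
    m=env.camera_model(n);print(n,{k:np.round(v,3) for k,v in m.items()})
E
```

```text
pics
{'t': 0.0, 'joint_positions': array([67.95923161, 18.43918272, -4.0159867 , 83.17555545,  1.29510549,
       78.54185371, -3.25933404]), 'joint_velocities': array([-0.08070049, -0.03303188,  0.010652  , -0.03508225, -0.0233518 ,
       -0.06716753, -0.07572159]), 'tau': array([-1.03101549e-04, -4.91281343e+01, -4.04138966e-01, -3.12526488e+01,
       -6.38929149e-02,  4.35393071e-02,  1.61611210e-04]), 'ee_pos': array([ 252.1298837 , -598.49293187,  221.45447357]), 'orientation': array([[ 9.21513393e-01,  3.88345654e-01, -8.48152008e-04],
       [ 3.88346567e-01, -9.21511734e-01,  1.75128308e-03],
       [-1.01478855e-04, -1.94320773e-03, -9.99998107e-01]]), 'wrist_force': array([ 0.0529895 , -0.1145889 ,  0.48927778]), 'ft_torque': array([-0.06643126,  0.03216053,  0.04662701]), 'grasp_force': 0.0, 'gripper_width': 86.63646370589343}
scene {'fx': np.float64(349.044), 'fy': np.float64(349.044), 'cx': np.float64(253.457), 'cy': np.float64(188.843), 'view': array([[-4.77000e-01, -8.79000e-01, -6.00000e-03,  3.22861e+02],
       [ 5.89000e-01, -3.25000e-01,  7.40000e-01, -3.42209e+02],
       [-6.52000e-01,  3.49000e-01,  6.73000e-01, -5.42996e+02],
       [ 0.00000e+00,  0.00000e+00,  0.00000e+00,  1.00000e+00]])}
top {'fx': np.float64(380.752), 'fy': np.float64(380.752), 'cx': np.float64(260.229), 'cy': np.float64(193.691), 'view': array([[ 9.00000e-03, -9.99000e-01, -3.50000e-02,  6.98730e+01],
       [ 9.93000e-01,  5.00000e-03,  1.17000e-01, -5.78009e+02],
       [-1.17000e-01, -3.60000e-02,  9.92000e-01, -8.78824e+02],
       [ 0.00000e+00,  0.00000e+00,  0.00000e+00,  1.00000e+00]])}
```

View pics/top0.png

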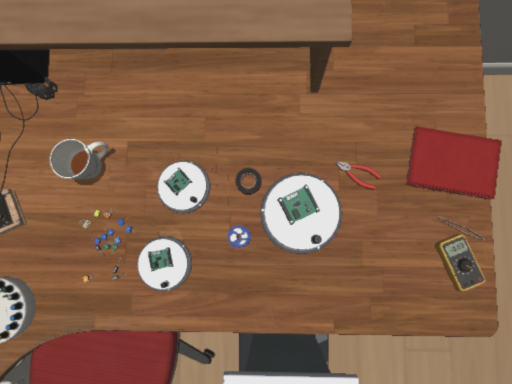

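View pics/scene0.png

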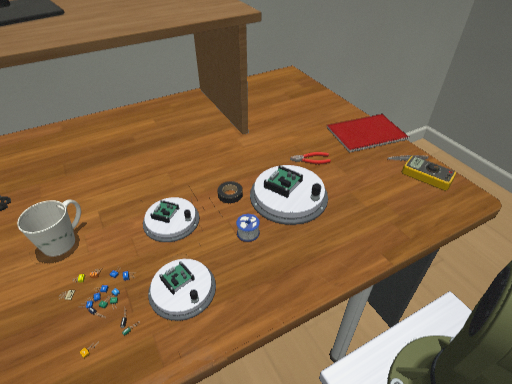

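The top view shows three holders: (301,213), (184,187) and (164,264). The one at (301,213) has the widest table, so I take it as the largest; its knob is at about (316,239) in top and (316,190) in scene. The reel is at (240,237), the tape at (248,181) and the cutters at (360,175).

```bash
cat > h.py <<'E'
import numpy as np,cv2
from workcell import env
def ray(m,u,v):
    V=np.array(m["view"]);R,t=V[:3,:3],V[:3,3]
    d=R.T@np.array([(u-m["cx"])/m["fx"],-(v-m["cy"])/m["fy"],-1.]);return -R.T@t,d
def plane(m,u,v,z):
    o,d=ray(m,u,v);return o+d*(z-o[2])/d[2]
def tri(rs):
    A=[];b=[]
    for o,d in rs:
        d=d/np.linalg.norm(d);P=np.eye(3)-np.outer(d,d);A.append(P);b.append(P@o)
    p=np.linalg.solve(sum(A),sum(b));return p,[np.linalg.norm(P@p-q) for P,q in zip(A,b)]
def proj(m,p):
    c=np.array(m["view"])@np.r_[p,1];return m["cx"]+m["fx"]*c[0]/-c[2],m["cy"]-m["fy"]*c[1]/-c[2]
E
python3 - <<'E'
from h import *
R={}
crops=[]
for n,c,k in(("top",[(301,213),(184,187),(164,264)],(316,239)),("scene",[(289,192),(171,218),(182,288)],(316,190))):
    p=cv2.imread(f"pics/{n}0.png");m=env.camera_model(n);R[n]=[]
    hsv=cv2.cvtColor(p,cv2.COLOR_BGR2HSV)
    w=((hsv[...,1]<40)&(hsv[...,2]>170)).astype(np.uint8)
    cs,_=cv2.findContours(w,cv2.RETR_EXTERNAL,cv2.CHAIN_APPROX_NONE)
    for u,v in c:
        q=min((x for x in cs if cv2.contourArea(x)>500),key=lambda x:np.hypot(*(x[:,0].mean(0)-(u,v))))
        h=cv2.convexHull(q)[:,0]
        P=np.array([plane(m,a,b,32)[:2] for a,b in q[:,0]])
        hh=cv2.convexHull(P.astype(np.float32))
        (cc,r)=cv2.minEnclosingCircle(hh);print(n,(u,v),"centre z32",np.round(cc,1),"diam",round(2*r,1))
    u,v=k;s=p[v-14:v+15,u-14:u+15].max(2)<60
    nl,lab,st,ce=cv2.connectedComponentsWithStats(s.astype(np.uint8));i=lab[14,14]
    print(n,"knob",st[i],ce[i]+np.array([u-14,v-14]))
    u,v=c[0];crops.append(cv2.resize(p[v-60:v+60,u-75:u+75],None,fx=2.6,fy=2.6,interpolation=cv2.INTER_CUBIC))
    R[n]=m,ce[lab[14,14]]+np.array(k)-14
print(tri([ray(m,*c) for m,c in R.values()]))
cv2.imwrite("pics/c1.png",np.hstack(crops))
E
```

```text
top (301, 213) centre z32 [533.8 -23.2] diam 186.3
top (184, 187) centre z32 [597.6 266.4] diam 118.5
top (164, 264) centre z32 [409.2 306.7] diam 118.0
top knob [  0   0  29  29 825] [316.04606061 238.99393939]
scene (289, 192) centre z32 [534.8 -26.1] diam 179.7
scene (171, 218) centre z32 [587.6 268.7] diam 119.1
scene (182, 288) centre z32 [401.4 309.6] diam 117.8
scene knob [10  8  9 12 86] [315.73255814 189.44186047]
(array([470.45908416, -55.91631132,  61.43327108]), [np.float64(0.42653335560273187), np.float64(0.42653335560270134)])
```

View pics/c1.png

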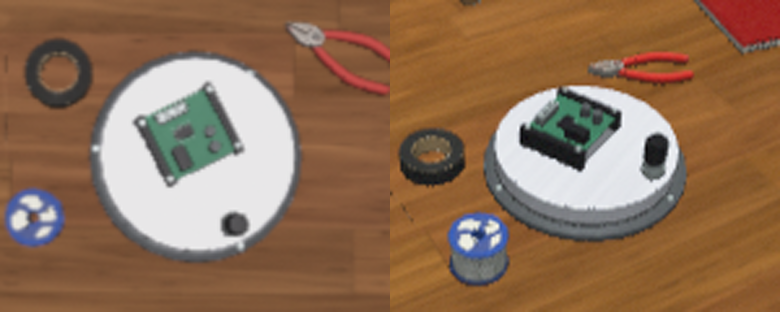

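In the crop, the holder at (301,213) with its knob at (316,239) is the largest: 178 mm table against 118 mm for the other two. The knob's measured height of 61 mm and radius of 71 mm agree with the text. I'll move toward it.

```bash
A='[[0.5,[0.085,-0.086,0],[0,0,0]],[0.5,[0.085,-0.086,0],[0,0,0]],[0.5,[0.085,-0.086,0],[0,0,0]],[0.5,[0.085,-0.086,0],[0,0,0]],[0.5,[0.085,-0.086,0],[0,0,0]]]' ; unset A
python3 -m crank '[[0.5,[0.085,-0.086,0],[0,0,0]],[0.5,[0.085,-0.086,0],[0,0,0]],[0.5,[0.085,-0.086,0],[0,0,0]],[0.5,[0.085,-0.086,0],[0,0,0]],[0.5,[0.085,-0.086,0],[0,0,0]]]' 15
python3 -m crank '[[0.5,[0.085,-0.086,0],[0,0,0]],[0.5,[0.085,-0.086,0],[0,0,0]],[0.5,[0.085,-0.086,0],[0,0,0]],[0.5,[0.085,-0.086,0],[0,0,0]],[0.5,[0,0,0],[0,0,0]]]' 15
python3 - <<'E'
from h import *
m=env.camera_model("wrist");V=m["view"];print(-V[:3,:3].T@V[:3,3],V[2,:3]);print(proj(m,[470.5,-56,60]),proj(m,[534,-25,32]))
E
```

```text
t: 0.6
ee_pos: [342.5, -372.4, 222.2]
orientation: [[0.922, 0.388, -0.0], [0.388, -0.922, 0.0], [-0.0, -0.0, -1.0]]
wrist_force: [1.5, -0.7, 0.4]
gripper_width: 55.0
grasp_force: 0.0
t: 1.1
ee_pos: [416.7, -187.7, 222.7]
orientation: [[0.917, 0.399, 0.001], [0.399, -0.917, 0.002], [0.002, -0.001, -1.0]]
wrist_force: [1.0, -0.9, 0.2]
gripper_width: 43.9
grasp_force: 0.0
[ 483.04367385 -158.68962581  385.29519527] [0.24542085 0.10620365 0.96358154]
(np.float64(160.0634592988906), np.float64(77.85783508916205)) (np.float64(159.65643367507823), np.float64(8.734763008078119))
```

```bash
python3 -m crank '[[0.5,[0.06,-0.1,0],[0,0,0]],[0.5,[0.0,-0.1,0],[0,0,0]],[0.5,[0,0,0],[0,0,0]],[0.5,[0,0,0],[0,0,0]],[0.5,[0,0,0],[0,0,0]]]' 15
cat > look.py <<'E'
from h import *
import sys
n=sys.argv[1];s=env.sense();m=env.camera_model("wrist");p,d=env.read_camera("wrist")
cv2.imwrite(f"pics/{n}.png",p);np.savez(f"pics/{n}.npz",d=d,**m)
print(s["ee_pos"],np.abs(s["joint_velocities"]).max(),[np.round(proj(m,q)) for q in([470.5,-56,60],[534,-25,32])])
E
python3 look.py w1
python3 -m crank '[[0.5,[0.045,-0.06,0.05],[0,0,0]],[0.5,[0.06,0,0.05],[0,0,0]],[0.5,[0,0,0],[0,0,0]],[0.5,[0,0,0],[0,0,0]],[0.5,[0,0,0],[0,0,0]]]' 15
python3 look.py w2
python3 -c "
import cv2,numpy as np
cv2.imwrite('pics/w12.png',cv2.resize(np.hstack([cv2.imread('pics/w1.png'),cv2.imread('pics/w2.png')]),(800,300)))"
```

```text
t: 1.6
ee_pos: [405.1, -113.1, 222.5]
orientation: [[0.922, 0.387, -0.0], [0.387, -0.922, -0.0], [-0.0, 0.0, -1.0]]
wrist_force: [0.3, -0.4, -0.9]
gripper_width: 43.3
grasp_force: 0.0
[ 405.06580392 -113.06838013  222.48100573] 0.60763807469315 [array([231.,  98.]), array([228.,  29.])]
t: 2.15
ee_pos: [434.5, -74.7, 182.9]
orientation: [[0.922, 0.386, 0.0], [0.386, -0.922, -0.0], [0.0, 0.0, -1.0]]
wrist_force: [-0.1, 0.1, 0.3]
gripper_width: 43.8
grasp_force: 0.0
[434.51570477 -74.68474801 182.89099066] 0.7960162010939396 [array([254., 143.]), array([250.,  67.])]
```

View pics/w12.png

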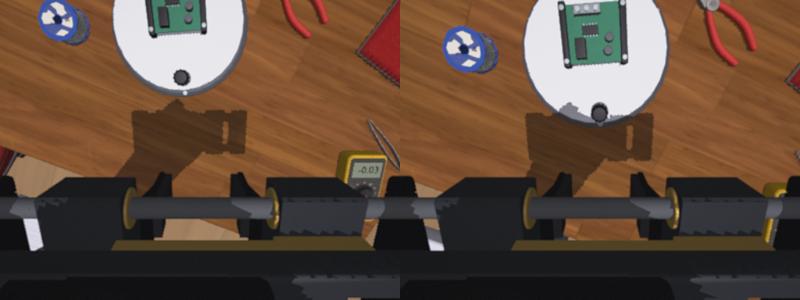

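Knob is at about (231,98) in w1 and (255,144) in w2, on the rim of the white table, near the predicted pixels. Next I measure it across these views.

Run:
```python
from h import *
rs=[]
for n,k in(("w1",(231,98)),("w2",(256,144))):
    p=cv2.imread(f"pics/{n}.png");m=dict(np.load(f"pics/{n}.npz"))
    x,y=k;s=(p[y-25:y+26,x-25:x+26].max(2)<70).astype(np.uint8)
    nl,lab,st,ce=cv2.connectedComponentsWithStats(s);i=lab[25,25];c=ce[i]+np.array(k)-25
    print(n,st[i],c,"z60:",plane(m,*c,60)); rs.append(ray(m,*c))
    d=m["d"][lab.shape[0]*0+y-3:y+4,x-3:x+4]; z=np.median(d);o,r=ray(m,*c);print("depth pt",o+r*z)
    w=((cv2.cvtColor(p,cv2.COLOR_BGR2HSV)[...,1]<40)&(p.max(2)>150)).astype(np.uint8)
    cs,_=cv2.findContours(w,cv2.RETR_EXTERNAL,cv2.CHAIN_APPROX_NONE);q=max(cs,key=cv2.contourArea)[:,0]
    P=np.array([plane(m,*a,32)[:2] for a in q if a[1]>1]);P=cv2.convexHull(P.astype(np.float32))[:,0]
    from scipy.optimize import least_squares
    r=least_squares(lambda t:np.hypot(P[:,0]-t[0],P[:,1]-t[1])-t[2],[534,-25,89],loss="soft_l1");print("circle",r.x,np.abs(r.fun).mean())
p,e=tri(rs);print(p,e)
for n,c in(("top",(316,239)),("scene",(315.7,189.4))):rs.append(ray(env.camera_model(n),*c))
print(tri(rs))
```

```text
w1 [   0    0   51   51 2477] [230.90391603  97.91199031] z60: [470.22591816 -56.3631947   60.        ]
depth pt [470.30210455 -57.59249009  74.1086359 ]
circle [533.27624857 -25.78195647  88.33250958] 1.303306830597893
w2 [   0    0   51   51 2022] [255.92284866 140.78635015] z60: [473.00487651 -57.33859948  60.        ]
depth pt [474.35440846 -56.81541059  73.54988224]
circle [533.76284723 -25.43236077  88.3771679 ] 1.8177256922470801
[471.31642535 -56.71944567  54.37618878] [np.float64(1.402211216601324), np.float64(1.4022112166013647)]
(array([471.28119579, -56.5841065 ,  60.26543808]), [np.float64(1.0720003393628348), np.float64(1.8962750492794727), np.float64(1.138863812582492), np.float64(0.4897759053878822)])
```

```bash
cat > knob.py <<'E'
from h import *
import sys
rs=[]
for a in sys.argv[1:]:
    n,x,y=a.split(",");x=int(x);y=int(y)
    p=cv2.imread(f"pics/{n}.png");m=dict(np.load(f"pics/{n}.npz"));d=m["d"]
    pts=[];uv=[]
    for v in range(y-25,y+26):
        for u in range(x-25,x+26):
            o,r=ray(m,u,v);q=o+r*d[v,u]
            if q[2]>70 and d[v,u]>0: pts.append(q);uv.append((u,v))
    (cu,cv),R=cv2.minEnclosingCircle(np.array(uv,np.float32))
    print(n,"top disc",len(uv),np.mean(pts,0),"px",(cu,cv),R,"z74:",plane(m,cu,cv,74),"grey",p[int(cv),int(cu)]);rs.append(ray(m,cu,cv))
if len(rs)>1:print("tri",tri(rs))
E
python3 knob.py w1,231,98 w2,256,144
```

```text
w1 top disc 322 [469.90189979 -57.36892822  73.46888143] px (230.72727966308594, 98.18181610107422) 10.821721076965332 z74: [469.99538769 -57.514966    74.        ] grey [81 76 78]
w2 top disc 366 [470.3393193  -57.05311773  73.52530413] px (254.5, 145.0) 11.543496131896973 z74: [470.42239519 -57.07018477  74.        ] grey [80 75 76]
tri (array([469.98602321, -57.20448665,  70.30618162]), [np.float64(0.018683396148121055), np.float64(0.01868339614803425)])
```

```bash
python3 -m crank '[[0.5,[0.099,-0.006,0],[0,0,-0.043]],[0.5,[0,0,0.12],[0,0,0]],[0.5,[0,0,0.1],[0,0,0]],[0.5,[0,0,0],[0,0,0]],[0.5,[0,0,0],[0,0,0]]]' 15; python3 look.py w3
```

```text
t: 2.7
ee_pos: [470.2, -56.4, 95.4]
orientation: [[0.894, 0.449, -0.0], [0.449, -0.894, 0.0], [-0.0, -0.0, -1.0]]
wrist_force: [0.3, 0.1, 1.4]
gripper_width: 43.7
grasp_force: 0.0
[470.18550504 -56.39986481  95.36387263] 2.37178481467174 [array([257., 214.]), array([258., 109.])]
```

View pics/w3.png

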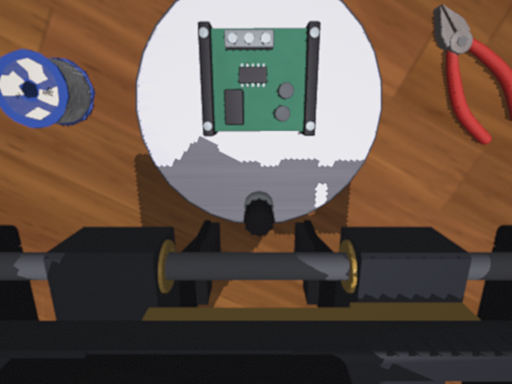

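The wrist view shows the knob at (259,217), centred between the fingers at 212 and 303. I'll descend.

```bash
python3 -m crank '[[0.5,[-0.001,0.0015,0.07],[0,0,0]],[0.5,[0,0,0.05],[0,0,0]],[0.5,[0,0,0.01],[0,0,0]],[0.5,[0,0,0],[0,0,0]],[0.5,[0,0,0],[0,0,0]]]' 10
python3 -m crank '[[0.2,[0,0,0],[0,0,0]],[0.1,[0,0,0],[0,0,0]],[0,[0,0,0],[0,0,0]],[0,[0,0,0],[0,0,0]],[0,[0,0,0],[0,0,0]]]' 10
```

```text
t: 3.25
ee_pos: [471.7, -56.9, 44.5]
orientation: [[0.893, 0.449, 0.003], [0.449, -0.893, -0.001], [0.002, 0.002, -1.0]]
wrist_force: [0.7, -0.1, 0.4]
gripper_width: 43.7
grasp_force: 0.0
t: 3.75
ee_pos: [470.3, -56.8, 42.8]
orientation: [[0.893, 0.449, 0.0], [0.449, -0.893, -0.0], [0.0, 0.001, -1.0]]
wrist_force: [0.5, -0.9, 2.2]
gripper_width: 19.0
grasp_force: 10.0
```

```bash
python3 -m crank '[[0,[0,0,0],[0,0,0]],[0,[0,0,-0.01],[0,0,0]],[0,[0,0,-0.01],[0,0,0]],[0,[0,0,-0.005],[0,0,0]],[0,[0,0,0],[0,0,0]]]' 25
python3 -m crank '[[0,[0,0,0],[0,0,0]],[0,[0,0,0],[0,0,0]]]'
```

```text
t: 4.25
ee_pos: [470.1, -56.7, 52.5]
orientation: [[0.893, 0.449, 0.0], [0.449, -0.893, -0.0], [0.0, 0.0, -1.0]]
wrist_force: [3.7, -1.6, -6.6]
gripper_width: 19.1
grasp_force: 25.0
t: 4.45
ee_pos: [470.1, -56.6, 52.4]
orientation: [[0.893, 0.45, 0.0], [0.45, -0.893, -0.0], [0.0, 0.0, -1.0]]
wrist_force: [3.1, -1.7, -6.8]
gripper_width: 19.0
grasp_force: 25.0
```

```bash
python3 -m crank '[[0,[0.0003,0.006,0],[0,0,-0.0222]],[0,[0.0004,0.0126,0],[0,0,-0.0444]],[0,[0.0004,0.0126,0],[0,0,-0.0444]],[0,[0.0004,0.0126,0],[0,0,-0.0444]],[0,[0,0,0],[0,0,0]]]'
python3 look.py w4; python3 knob.py w4,259,217
```

```text
t: 4.95
ee_pos: [479.6, -71.3, 52.2]
orientation: [[0.758, 0.652, -0.001], [0.652, -0.758, 0.0], [-0.0, -0.001, -1.0]]
wrist_force: [1.7, -1.0, -6.2]
gripper_width: 19.2
grasp_force: 25.0
[479.60466494 -71.27214988  52.16946847] 3.452850153079503 [array([226., 237.]), array([258., 110.])]
w4 top disc 349 [486.84110386 -66.39548442  74.86013765] px (259.0, 237.5) 25.401870727539062 z74: [486.69935764 -65.98008635  74.        ] grey [23 21 21]
```

Run:
```python
from h import *
m=dict(np.load("pics/w4.npz"));p=cv2.imread("pics/w4.png")
for z in(40,55,70,83.7):print(z,np.round(proj(m,[479.6,-71.3,z])))
cv2.imwrite("pics/c4.png",cv2.resize(p[150:320,150:370],None,fx=3,fy=3))
```

```text
40 [258. 228.]
55 [258. 238.]
70 [258. 250.]
83.7 [258. 263.]
```

View pics/c4.png

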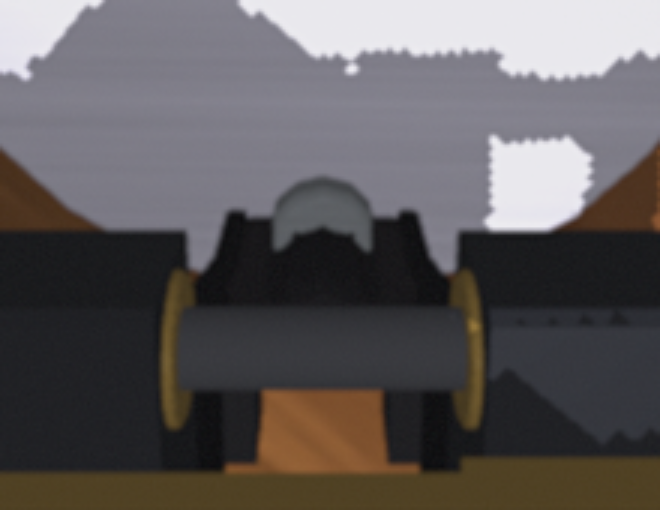

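```bash
cat > prof.py <<'E'
# knob height from the wrist camera: depth points near knob axis below the gripper; stops a chain (exit 1) on drop or high side force
from h import *
import sys
s=env.sense();T=s["ee_pos"];Rm=s["orientation"];m=env.camera_model("wrist");p,d=env.read_camera("wrist")
z=[];edge=None
for v in range(205,252):
    o,r=ray(m,257,v);q=o+r*np.median(d[v,255:260]);l=Rm.T@(q-T);z.append((v,int(p[v,255:260].mean()),round(float(l[0]),1),round(float(q[2]),1)))
if len(sys.argv)>1:print(z)
# dark knob front face 8..13 mm ahead of the axis: its lowest point is the knob's lower edge
f=[a[3] for a in z if a[1]<45 and a[0]<246]
h=min(f)-46 if f else float('nan')
F=s["wrist_force"];ang=np.degrees(np.arctan2(T[1]+25,T[0]-534.6))%360-206.3
fl=Rm.T@F
print(f"t{s['t']:.2f} ang {ang:.2f} r {np.hypot(T[1]+25,T[0]-534.6):.1f} z {T[2]:.1f} edge_h {h:.1f} F xyz tool {np.round(fl,1)} w {s['gripper_width']:.1f} top {max(f) if f else 0}")
sys.exit(bool(h<3.5 or abs(fl[1])>9))
E
python3 prof.py 1
python3 -m crank '[[0,[0,0,-0.0],[0,0,0]],[0,[0,0,0.003],[0,0,0]],[0,[0,0,0.0027],[0,0,0]],[0,[0,0,0],[0,0,0]],[0,[0,0,0],[0,0,0]]]'
python3 prof.py
```

```text
[(205, 131, 12.6, 32.8), (206, 131, 11.7, 32.2), (207, 128, 11.1, 32.2), (208, 112, 10.8, 33.5), (209, 86, 10.9, 35.8), (210, 70, 10.9, 37.5), (211, 69, 10.7, 38.9), (212, 76, 10.2, 39.4), (213, 84, 10.1, 40.7), (214, 89, 9.5, 41.1), (215, 93, 9.0, 41.4), (216, 97, 8.5, 41.9), (217, 97, 8.2, 42.7), (218, 95, 7.2, 41.9), (219, 95, 6.7, 42.2), (220, 96, 5.9, 42.0), (221, 97, 5.4, 42.4), (222, 96, 4.6, 42.0), (223, 95, 3.9, 41.7), (224, 91, 3.1, 41.5), (225, 75, 9.9, 59.9), (226, 48, 9.7, 60.9), (227, 25, 9.7, 62.3), (228, 18, 9.8, 64.0), (229, 21, 10.2, 66.2), (230, 21, 9.9, 66.8), (231, 19, 9.2, 66.6), (232, 21, 10.0, 69.8), (233, 20, 9.8, 70.6), (234, 20, 9.6, 71.3), (235, 22, 9.8, 73.0), (236, 21, 10.0, 74.8), (237, 20, 9.8, 75.6), (238, 19, 10.0, 77.2), (239, 20, 9.6, 77.4), (240, 22, 9.8, 79.2), (241, 22, 9.1, 78.8), (242, 23, 9.3, 80.4), (243, 22, 9.0, 80.9), (244, 23, 8.5, 80.9), (245, 23, 8.5, 82.0), (246, 23, 8.3, 82.7), (247, 24, 7.7, 82.5), (248, 26, 7.3, 82.8), (249, 28, 7.2, 83.6), (250, 28, 6.7, 83.8), (251, 29, 6.0, 83.4)]
t5.00 ang 13.71 r 71.9 z 52.2 edge_h 16.3 F xyz tool [0.3 3.2 6.4] w 19.2 top 82.0
t: 5.55
ee_pos: [479.5, -71.1, 50.2]
orientation: [[0.758, 0.652, -0.001], [0.652, -0.758, -0.0], [-0.001, -0.0, -1.0]]
wrist_force: [0.9, -2.1, -6.2]
gripper_width: 18.7
grasp_force: 25.0
t5.55 ang 13.67 r 71.8 z 50.2 edge_h 14.0 F xyz tool [-0.7  2.2  6.2] w 18.7 top 80.0
```

```bash
python3 - <<'E'
s=open("prof.py").read()
s=s.replace("""f=[a[3] for a in z if a[1]<45 and a[0]<246]
h=min(f)-46 if f else float('nan')""","""f=[a[3] for a in z if 5<a[2]<8.6 and a[3]>60]
h=np.median(f)-74 if f else float('nan')""").replace("# dark knob front face 8..13 mm ahead of the axis: its lowest point is the knob's lower edge","# points on the knob's top, 5 to 8.6 mm ahead of the axis").replace("edge_h","h").replace("(205,252)","(205,256)")
open("prof.py","w").write(s)
E
python3 prof.py
python3 -m crank '[[0.25,[0,0,0],[0,0,0]],[0.25,[0,0,0],[0,0,0]],[0.25,[0,0,0],[0,0,0]],[0.25,[0,0,0],[0,0,0]]]' 5
python3 prof.py
```

```text
t5.60 ang 13.67 r 71.8 z 50.2 h 6.9 F xyz tool [-0.2  2.2  5.6] w 19.1 top 81.4
t: 6.05
ee_pos: [480.1, -70.8, 50.7]
orientation: [[0.758, 0.652, 0.001], [0.652, -0.758, -0.0], [0.0, 0.0, -1.0]]
wrist_force: [-0.1, 0.0, 0.1]
gripper_width: 22.0
grasp_force: 0.0
t6.05 ang 13.77 r 71.2 z 50.7 h 5.8 F xyz tool [-0.1 -0.1 -0.1] w 22.0 top 80.7
```

```bash
python3 -m crank '[[0.25,[0.0002,0.006,0],[0,0,-0.0222]],[0.25,[0.0004,0.0126,0],[0,0,-0.0444]],[0.25,[0.0004,0.0126,0],[0,0,-0.0444]],[0.25,[0.0002,0.0063,0],[0,0,-0.0222]],[0.25,[0,0,0],[0,0,0]]]'
python3 prof.py && python3 -m crank '[[0.25,[0.0002,0.0063,0],[0,0,-0.0222]],[0.25,[0.0002,0.006,0],[0,0,-0.0222]],[0.25,[0,0,0],[0,0,0]]]' && python3 prof.py
```

```text
t: 6.6
ee_pos: [488.4, -78.2, 50.1]
orientation: [[0.605, 0.797, -0.006], [0.797, -0.605, 0.004], [-0.001, -0.007, -1.0]]
wrist_force: [-7.7, 5.9, 8.2]
gripper_width: 25.7
grasp_force: 5.0
t6.60 ang 22.73 r 70.4 z 50.1 h -0.5 F xyz tool [ 0.  -9.8 -8.2] w 25.7 top 79.9
```

```bash
python3 look.py w5
python3 - <<'E'
from h import *
p=cv2.imread("pics/w5.png");m=env.camera_model("top");q,_=env.read_camera("top");a=cv2.resize(p,(512,384));b=cv2.resize(q[150:280,230:380],(443,384),interpolation=cv2.INTER_CUBIC)
cv2.imwrite("pics/c5.png",cv2.resize(np.hstack([a,b]),(800,322)))
s=env.sense();print(s["wrist_force"],s["ee_pos"],s["gripper_width"])
E
```

```text
[488.25236077 -78.09685506  50.12619233] 0.2995962386395624 [array([208., 232.]), array([266., 112.])]
[-6.82012597  5.93469593  8.68933039] [488.10599296 -78.04795029  50.11523873] 25.274987441089003
```

View pics/c5.png

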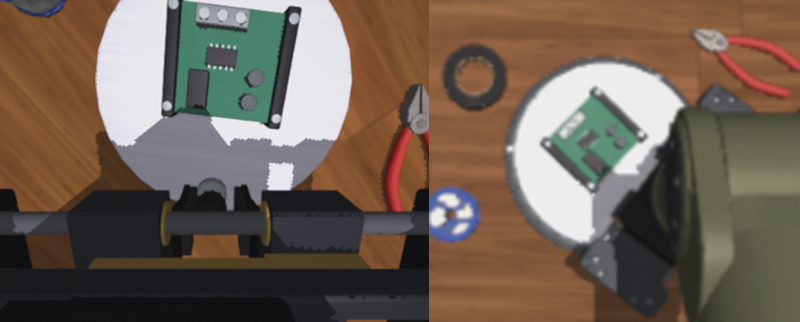

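```bash
python3 prof.py 1
python3 - <<'E'
from h import *
m=dict(np.load("pics/w5.npz"));p=cv2.imread("pics/w5.png");d=m["d"]
for v in range(226,262,5):
    print(v,[ (u,*[int(round(c)) for c in (lambda o,r:o+r*d[v,u])(*ray(m,u,v))],int(p[v,u].mean())) for u in range(233,274,6)])
E
```

```text
[(205, 128, 13.3, 32.5), (206, 128, 12.6, 32.2), (207, 130, 11.9, 32.4), (208, 131, 11.1, 31.9), (209, 130, 10.5, 32.0), (210, 129, 9.7, 31.8), (211, 119, 9.3, 32.6), (212, 97, 9.2, 34.1), (213, 75, 8.9, 35.2), (214, 69, 9.5, 38.6), (215, 72, 9.2, 39.7), (216, 80, 8.9, 40.4), (217, 86, 8.4, 40.9), (218, 90, 8.2, 42.0), (219, 94, 7.4, 41.7), (220, 96, 6.9, 42.2), (221, 95, 6.1, 41.7), (222, 95, 5.6, 42.0), (223, 96, 4.9, 42.0), (224, 97, 4.4, 42.3), (225, 97, 3.7, 42.3), (226, 93, 3.3, 43.0), (227, 78, 2.5, 42.5), (228, 55, 7.5, 56.1), (229, 32, 7.7, 57.9), (230, 20, 7.4, 58.7), (231, 20, 7.6, 60.6), (232, 21, 7.9, 62.6), (233, 20, 7.5, 63.0), (234, 21, 7.6, 64.5), (235, 21, 7.7, 66.0), (236, 20, 7.5, 67.0), (237, 20, 7.7, 68.6), (238, 21, 7.4, 69.2), (239, 20, 7.5, 70.5), (240, 20, 7.7, 72.3), (241, 21, 7.5, 73.0), (242, 21, 7.6, 74.4), (243, 22, 7.6, 75.5), (244, 20, 7.5, 76.6), (245, 21, 7.3, 77.2), (246, 22, 7.0, 77.8), (247, 23, 7.0, 78.9), (248, 23, 6.5, 78.8), (249, 23, 6.2, 79.3), (250, 25, 5.9, 79.8), (251, 29, 5.4, 79.9), (252, 37, 32.5, 133.8), (253, 44, 32.4, 134.1), (254,
[... 877 characters left out ...]
9, 485, -67, 77, 19), (245, 488, -68, 79, 24), (251, 490, -70, 78, 23), (257, 492, -72, 78, 21), (263, 494, -75, 76, 22), (269, 495, -79, 70, 36)]
251 [(233, 481, -68, 77, 26), (239, 484, -68, 80, 27), (245, 486, -70, 80, 29), (251, 489, -72, 80, 31), (257, 491, -74, 80, 32), (263, 493, -76, 77, 28), (269, 495, -79, 76, 24)]
256 [(233, 502, -48, 135, 51), (239, 503, -50, 135, 49), (245, 505, -50, 136, 51), (251, 506, -51, 136, 50), (257, 508, -52, 136, 50), (263, 509, -53, 136, 50), (269, 511, -54, 136, 51)]
261 [(233, 502, -49, 136, 56), (239, 504, -50, 138, 56), (245, 505, -51, 137, 56), (251, 506, -52, 137, 56), (257, 507, -53, 137, 57), (263, 509, -54, 137, 57), (269, 510, -55, 136, 56)]
```

The table is at about 19.6° with the pin on the track (knob top at 80, so h is about 6). The weakly held finger gave way and wedged, pressing the knob down with about 8 N. I'll release it, back off and raise slightly, then push slowly with a stiffer finger.

```bash
python3 -m crank '[[0.4,[0,0,0],[0,0,0]],[0.4,[0,-0.008,-0.002],[0,0,0.03]],[0.4,[0,-0.007,-0.002],[0,0,0.03]],[0.4,[0,0,0],[0,0,0]],[0.4,[0,0,0],[0,0,0]]]' 25
cat > prof.py <<'E'
# knob height, and offset from the TCP along the tool's y, from wrist depth; exit 1 on drop or high force
from h import *
import sys
hmin=float(sys.argv[1]) if len(sys.argv)>1 else 4
s=env.sense();T=s["ee_pos"];Rm=s["orientation"];m=env.camera_model("wrist");p,d=env.read_camera("wrist")
v,u=np.mgrid[205:252,225:290];dd=d[205:252,225:290]
V=m["view"];C=np.stack([(u-m["cx"])/m["fx"]*dd,-(v-m["cy"])/m["fy"]*dd,-dd],-1)
W=(C-V[:3,3])@V[:3,:3];L=(W-T)@Rm
k=(W[...,2]>47)&(W[...,2]<95)&(abs(L[...,1])<9)&(L[...,0]>2)&(L[...,0]<14)
z=np.sort(W[...,2][k]);h=np.median(z[-20:])-74
f=k&(W[...,2]<72+h)&(L[...,0]>5.5);a=np.c_[2*L[...,:2][f],np.ones(f.sum())];b=(L[...,:2][f]**2).sum(1)-100
w=L[...,:2][f];from scipy.optimize import least_squares
r=least_squares(lambda c:np.hypot(w[:,0]-c[0],w[:,1]-c[1])-10,[0,0],loss="soft_l1").x
K=T+Rm@np.r_[r,0];ang=np.degrees(np.arctan2(K[1]+25,K[0]-534.6))%360-206.3
tl=np.degrees(np.arctan2(Rm[1,0],Rm[0,0]))-26.3
F=Rm.T@s["wrist_force"]
print(f"t{s['t']:.2f} knob h {h:.1f} off {np.round(r,1)} ang {ang:.1f} r {np.hypot(K[0]-534.6,K[1]+25):.1f} | tool turn {tl:.1f} z {T[2]:.1f} F {np.round(F,1)} w {s['gripper_width']:.1f}")
sys.exit(bool(h<hmin or abs(F[1])>8 or F[2]<-5))
E
python3 prof.py; python3 -m crank '[[0.4,[0,0,0],[0,0,0]]]';python3 prof.py
```

```text
t: 7.3
ee_pos: [486.3, -77.8, 52.0]
orientation: [[0.677, 0.736, 0.0], [0.736, -0.677, -0.0], [0.0, 0.001, -1.0]]
wrist_force: [0.4, -0.6, 0.3]
gripper_width: 34.7
grasp_force: 0.0
t7.30 knob h 7.3 off [-1.  -0.8] ang 20.6 r 72.6 | tool turn 21.1 z 52.0 F [-0.1  0.7 -0.3] w 34.7
t: 7.45
ee_pos: [486.2, -77.8, 51.9]
orientation: [[0.678, 0.735, 0.0], [0.735, -0.678, -0.0], [0.0, 0.0, -1.0]]
wrist_force: [0.6, -0.2, -0.5]
gripper_width: 34.9
grasp_force: 0.0
t7.45 knob h 7.2 off [-0.9 -0.9] ang 20.5 r 72.5 | tool turn 21.0 z 51.9 F [0.3 0.6 0.5] w 34.9
```

```bash
python3 -m crank '[[0.25,[-0.002,-0.001,0],[0,0,0]],[0.25,[0,0,0],[0,0,0]],[0.25,[0,0,0],[0,0,0]],[0.25,[0,0.003,-0.0003],[0,0,-0.011]],[0.25,[0,0.003,-0.0003],[0,0,-0.011]]]' 25 >/dev/null; python3 prof.py && python3 -m crank '[[0.25,[0,0.0031,-0.0003],[0,0,-0.011]],[0.25,[0,0.0031,-0.0003],[0,0,-0.011]],[0.25,[0,0.0031,-0.0003],[0,0,-0.011]],[0.25,[0,0.0031,-0.0003],[0,0,-0.011]],[0.25,[0,0,0],[0,0,0]]]' >/dev/null; python3 prof.py
```

```text
t8.00 knob h 7.4 off [-0.2 -2. ] ang 20.6 r 72.6 | tool turn 23.1 z 52.0 F [ 0.4 -3.1 -1.4] w 22.0
t8.55 knob h 7.5 off [-0.  -1.9] ang 25.1 r 72.6 | tool turn 27.0 z 52.4 F [ 0.6 -2.4  1.6] w 22.0
```

```bash
python3 -m crank '[[0.25,[0.0001,0.0031,-0.0001],[0,0,-0.011]],[0.25,[0,0.0031,-0.0001],[0,0,-0.011]],[0.25,[0,0.0031,-0.0001],[0,0,-0.011]],[0.25,[0,0.0031,-0.0001],[0,0,-0.011]],[0.25,[0,0.0031,0],[0,0,-0.011]]]' >/dev/null; python3 prof.py && python3 -m crank '[[0.25,[0.0001,0.0031,-0.0001],[0,0,-0.011]],[0.25,[0,0.0031,-0.0001],[0,0,-0.011]],[0.25,[0,0.0031,-0.0001],[0,0,-0.011]],[0.25,[0,0.0031,-0.0001],[0,0,-0.011]],[0.25,[0,0,0],[0,0,0]]]' >/dev/null; python3 prof.py
```

```text
t9.10 knob h 7.5 off [ 0. -2.] ang 29.9 r 72.5 | tool turn 32.0 z 52.6 F [ 0.9 -3.2  2.6] w 21.6
t9.65 knob h 7.4 off [ 0.2 -2. ] ang 34.1 r 72.5 | tool turn 35.9 z 53.0 F [ 0.5 -2.7  2.1] w 21.7
```

```bash
python3 -m crank '[[0.25,[0,0.0019,0],[0,0,-0.0067]],[0.25,[0,0.0019,0],[0,0,-0.0067]],[0.25,[0,0,0],[0,0,0]]]' >/dev/null; python3 prof.py && python3 -m crank '[[0.25,[0,0.0019,-0.0001],[0,0,-0.0067]],[0.25,[0,0.0019,0],[0,0,-0.0067]],[0.25,[0,0,0],[0,0,0]]]' >/dev/null && python3 prof.py && python3 -m crank '[[0.25,[0,0.0019,-0.0001],[0,0,-0.0067]],[0.25,[0,0.0019,0],[0,0,-0.0067]],[0.25,[0,0,0],[0,0,0]]]' >/dev/null && python3 prof.py && python3 -m crank '[[0.25,[0,0.0019,-0.0001],[0,0,-0.0067]],[0.25,[0,0.0019,0],[0,0,-0.0067]],[0.25,[0,0,0],[0,0,0]]]' >/dev/null && python3 prof.py && python3 -m crank '[[0.25,[0,0.0019,-0.0001],[0,0,-0.0067]],[0.25,[0,0.0019,0],[0,0,-0.0067]],[0.25,[0,0,0],[0,0,0]]]' >/dev/null && python3 prof.py
```

```text
t10.00 knob h 7.7 off [-0.1 -2. ] ang 34.9 r 72.6 | tool turn 37.1 z 52.9 F [-1.3 -4.3  1.4] w 22.1
t10.35 knob h 7.4 off [ 0.  -2.1] ang 36.0 r 72.5 | tool turn 38.3 z 52.9 F [-0.7 -4.4  0.5] w 21.6
t10.70 knob h 7.4 off [ 0.1 -2.1] ang 37.6 r 72.5 | tool turn 39.5 z 53.0 F [-0.9 -4.2  1.5] w 21.7
t11.05 knob h 7.5 off [ 0.1 -2.2] ang 38.6 r 72.5 | tool turn 40.7 z 53.0 F [-1.6 -3.3  1.6] w 21.9
t11.40 knob h 7.4 off [ 0.1 -2.1] ang 39.9 r 72.5 | tool turn 41.9 z 53.1 F [-1.3 -3.3  2.2] w 22.0
```

Smooth, at about 3–4 N, with the pin still on the track. I'll continue the same way.

```bash
python3 -m crank '[[0.25,[0,0.0019,0],[0,0,-0.0067]],[0.25,[0,0.0019,0],[0,0,-0.0067]],[0.25,[0,0,0],[0,0,0]]]' >/dev/null; python3 prof.py && python3 -m crank '[[0.25,[0,0.0019,-0.0001],[0,0,-0.0067]],[0.25,[0,0.0019,0],[0,0,-0.0067]],[0.25,[0,0,0],[0,0,0]]]' >/dev/null && python3 prof.py && python3 -m crank '[[0.25,[0,0.0019,-0.0001],[0,0,-0.0067]],[0.25,[0,0.0019,0],[0,0,-0.0067]],[0.25,[0,0,0],[0,0,0]]]' >/dev/null && python3 prof.py && python3 -m crank '[[0.25,[0,0.0019,-0.0001],[0,0,-0.0067]],[0.25,[0,0.0019,0],[0,0,-0.0067]],[0.25,[0,0,0],[0,0,0]]]' >/dev/null && python3 prof.py && python3 -m crank '[[0.25,[0,0.0019,-0.0001],[0,0,-0.0067]],[0.25,[0,0.0019,0],[0,0,-0.0067]],[0.25,[0,0,0],[0,0,0]]]' >/dev/null && python3 prof.py
```

```text
t11.75 knob h 7.2 off [ 0.1 -2.1] ang 41.1 r 72.4 | tool turn 43.1 z 53.0 F [-1.8 -1.9  2.8] w 22.0
t12.10 knob h 7.6 off [-0.  -2.1] ang 42.2 r 72.5 | tool turn 44.3 z 53.1 F [-2.1 -3.6  2. ] w 21.6
t12.45 knob h 7.6 off [-0.  -2.2] ang 43.4 r 72.5 | tool turn 45.5 z 53.1 F [-1.5 -4.5  1.4] w 21.6
t12.80 knob h 7.4 off [-0.1 -2.1] ang 44.8 r 72.4 | tool turn 46.7 z 53.3 F [-1.2 -3.1  1.8] w 21.5
t13.15 knob h 7.4 off [-0.2 -2.1] ang 45.9 r 72.4 | tool turn 47.9 z 53.3 F [-1.4 -3.6  1.9] w 21.8
```

```bash
python3 -m crank '[[0.25,[0,0.0019,0],[0,0,-0.0067]],[0.25,[0,0.0019,0],[0,0,-0.0067]],[0.25,[0,0,0],[0,0,0]]]' >/dev/null; python3 prof.py && python3 -m crank '[[0.25,[0,0.0019,0],[0,0,-0.0067]],[0.25,[0,0.0019,0],[0,0,-0.0067]],[0.25,[0,0,0],[0,0,0]]]' >/dev/null && python3 prof.py && python3 -m crank '[[0.25,[0,0.0019,0],[0,0,-0.0067]],[0.25,[0,0.0019,0],[0,0,-0.0067]],[0.25,[0,0,0],[0,0,0]]]' >/dev/null && python3 prof.py && python3 -m crank '[[0.25,[0,0.0019,-0.0001],[0,0,-0.0067]],[0.25,[0,0.0019,0],[0,0,-0.0067]],[0.25,[0,0,0],[0,0,0]]]' >/dev/null && python3 prof.py && python3 -m crank '[[0.25,[0,0.0019,-0.0001],[0,0,-0.0067]],[0.25,[0,0.0019,0],[0,0,-0.0067]],[0.25,[0,0,0],[0,0,0]]]' >/dev/null && python3 prof.py
```

```text
t13.50 knob h 7.4 off [-0.1 -2.2] ang 47.0 r 72.4 | tool turn 49.1 z 53.3 F [-1.4 -2.9  1.7] w 21.7
t13.85 knob h 1.2 off [-0.7 -1.8] ang 50.0 r 72.4 | tool turn 50.3 z 54.1 F [-0.2  0.8  0.7] w 21.4
```

The pin dropped (h went from 7.4 to 1.2) and the side force vanished. Next I open, retreat and verify.

```bash
python3 -m crank '[[0.35,[0,0,0],[0,0,0]],[0.5,[0,0,0],[0,0,0]],[0.5,[0,0,0],[0,0,0]],[0.5,[0,0,0],[0,0,0]],[0.5,[0,0,0],[0,0,0]]]' 
python3 prof.py 
python3 -m crank '[[0.5,[0,0,-0.05],[0,0,0]],[0.5,[0,0,-0.11],[0,0,0]],[0.5,[0,0,-0.11],[0,0,0]],[0.5,[-0.08,0,-0.08],[0,0,0]],[0.5,[0,0,0],[0,0,0]]]'
python3 -m crank '[[0.5,[0,0,0],[0,0,0]],[0.5,[0,0,0],[0,0,0]]]' >/dev/null
python3 look.py w6
python3 - <<'E'
from h import *
m=dict(np.load("pics/w6.npz"));p=cv2.imread("pics/w6.png");cv2.imwrite("pics/c6.png",p)
a=np.radians(206.4+48.5);q=proj(m,[534.6+72*np.cos(a),-25+72*np.sin(a),74]);print(q)
import os;os.system(f"python3 knob.py w6,{int(q[0])},{int(q[1])}")
E
```

```text
t: 14.4
ee_pos: [517.3, -95.1, 53.3]
orientation: [[0.231, 0.973, 0.0], [0.973, -0.231, -0.0], [-0.0, 0.0, -1.0]]
wrist_force: [-0.2, 1.0, -0.3]
gripper_width: 42.9
grasp_force: 0.0
t14.40 knob h 1.3 off [-0.2  0.2] ang 50.0 r 72.4 | tool turn 50.3 z 53.3 F [ 0.9 -0.4  0.3] w 42.9
t: 14.95
ee_pos: [511.9, -131.4, 198.1]
orientation: [[0.237, 0.972, 0.008], [0.972, -0.237, -0.006], [-0.004, 0.009, -1.0]]
wrist_force: [-0.4, -0.9, -0.2]
gripper_width: 43.6
grasp_force: 0.0
[ 509.14054958 -125.29126686  191.97882792] 0.5852951110883613 [array([202., 123.]), array([259.,  76.])]
w6 top disc 344 [517.47978325 -94.52337306  73.49255681] px (259.03448486328125, 152.89654541015625) 11.103608131408691 z74: [517.38535622 -94.3897832   74.        ] grey [28 25 27]
(np.float64(257.4680352193493), np.float64(153.40109245107632))
```

View pics/w6.png

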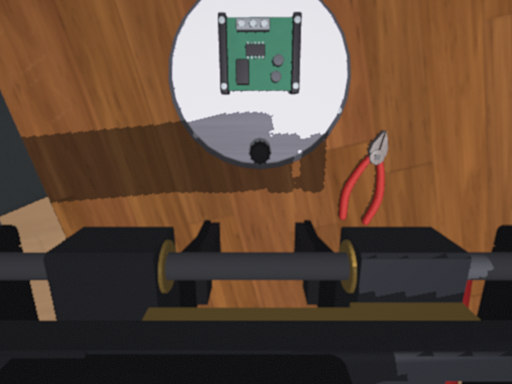

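The knob sits at (259,153) with its top at z = 73.5 mm, the same as before drawing, so the pin is fully home. The angle is about 49.7°, and the gripper is clear. Handing in.

```bash
python3 -c "
from workcell import env
print(env.sign_off())"
```

```text
the job is handed in; nothing more can be done
None
```

The largest holder is turned counter-clockwise about 49.7° and locked: its pin dropped into the next hole, with the knob top back at its starting height of 73.5 mm. The knob is free and the gripper clear; the first push wedged and briefly pressed the knob down with about 8 N by the wrist reading (I estimate 14 N on the track, below the 20 N limit). The job was handed in at about 15 s; I did not re-measure the reel, cutters and tape afterwards, but the arm made no move toward them.

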